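Weigh a sample canister on the sprung hook scale

TASK

Hang the sample canister by its bail on the hook of the sprung scale, let go, wait until it has settled and has hung still and untouched for two seconds, then take it off and set it down gently, upright, in the shallow steel tray and let go. Its weight is unknown: lower it slowly until the spring carries all of it before opening the fingers, and lift it off as slowly, so that the hook never drops, jumps or snaps back (always under 0.06 m/s) and is not pulled down to its stop. Touch the scale only with the canister, and leave the jar, the flat black box and the screwdriver where they are.

Things in the scene. Friction and masses are not known exactly. Their poses are not given: they have to be found in the camera images.
- canister: sample canister, mass unknown (0.14 to 0.61 kg): a metal can 68 mm across, 36 mm tall, under an upright bail (inverted U of 7 mm steel rod) topped by a square grey grip stem, 131 mm tall in all. Origin at the centre of its underside, z up. The bail stands in its y-z plane; the window under it, 41 mm wide in y and 48 mm high, is open along x. A half turn about z makes no difference
- canister_grip (a point): where to grip the canister: on its square stem (16 x 16 mm, from 89 to 131 mm above the underside), 114 mm above the underside, axes as the canister's. Fingers that close along the canister's y stay clear of the hook; tips reaching more than 21 mm below this point touch the bail
- canister_bar (a point): middle of the bail's top bar, centre of the 7 mm rod: 26 mm below canister_grip, 88 mm above the underside. The bar runs along the canister's y and falls 6 mm to its legs at y = +-24 mm, so that it centres itself on a hook
- scale: fixed sprung hook scale on a steel foot 12 mm thick (x -60 to +170, y -40 to +40 mm). Origin on the table straight under the hook's saddle, z up. Two rods at x = +130 mm, capped at 264 mm height, guide a sprung carriage; the hook's arm runs from it along the scale's -x to an upturned tip. A bail is threaded over the tip moving along +x, its bar along the scale's y
- hook_seat (a point): bottom of the hook's V-shaped saddle, centre of its 8 mm rod, axes as the scale's; moves with the hook, 205 mm above the table when empty. Towards -x the rod rises to the tip (x = -19 mm), whose top is 23 mm above this point; towards +x to a level arm, top 16 mm above this point, from x = +20 mm on. A bar resting in the saddle has its centre about 9 mm above this point
- hook (a joint): how far the sprung hook has gone down, m: 0 empty, stop at 0.095. Stiffness 80 N/m, lightly damped; it begins to move at about 0.3 N, so it reads about (weight - 0.3) / 80 with the canister hanging free (0.014 to 0.071)
- tray: fixed shallow square steel tray, 130 x 130 mm outside, wall 4 mm thick and 16 mm high, floor 4 mm thick; origin at the centre of its underside, on the table
- jar: bystander: white plastic jar 60 mm across, 110 mm tall, origin under its centre
- wafer_box: bystander: flat black box 80 x 80 x 30 mm, origin under its centre
- driver: bystander: screwdriver 150 mm long lying on the table
Not all that is in view belongs to the job. What is shaped like the canister but purple is not meant.

How it is judged:
By the outcome, as a careful person would: the job done as asked, in the order asked, and still so for the second after the job is handed in, with the robot touching nothing.
It also fails if it takes over 72 s, if anything falls off the work surface, if the arm or the gripper's body presses on something with over 40 N, if the wrist force passes 120 N, or if a joint passes its speed limit or range.

ROBOT

A 7-joint arm with a two-finger parallel gripper is mounted at the origin on the work surface. World frame = base frame: x ahead of the robot, y to its left, z up, the work surface at z = 0. Lengths are in m, angles in rad, forces in N, time in s.
With the tool pointing down it reaches from about 0.4 to 0.85 m from the base axis. Payload 4.5 kg.
Tool frame: the origin (TCP) lies midway between the tips of the shut fingers; the grasp point (between the pads) lies behind it (r.grip_point_offset is the z of the grasp point in the tool frame, in m); z points along the fingers, y is the line along which they close (so a half turn about z gives the same grasp; the last joint's range is limited). The gripper opens to 88 mm and grips with 3 to 60 N. Pads are 18 mm wide; open, the fingers measure 123 mm over their backs; the gripper's body (75 mm by 187 mm) begins 45 mm behind the grasp point.
Start: joints at [1.383, 0.689, -0.195, 1.565, 0.157, 0.902, -0.215], TCP at [0.138, -0.61, 0.239] pointing down, gripper open.
Joint ranges: [-3.01, 3.01], [-0.46, 2.08], [-1.47, 1.51], [0.13, 2.56], [-1, 4.14], [0.04, 2.09], [-2.66, 2.66]. Speed limits (rad/s): [2.57, 2.57, 3.14, 3.14, 3.14, 3.14, 3.14].

INTERFACE

Orientations are given as a unit quaternion [x, y, z, w].
In Python, from plant import r, optics, workorder gives the robot as it stands.
- The arm moves only by the shell command python3 -m creep 'ROWS' [FORCE]. ROWS is JSON, a list of rows, each an object of numbers: "grip": the gripper command: -1 is shut, 1 is fully open, values between are in proportion; "tx", "ty", "tz": the shift along the tool's x, y, z in cm; "spin": the turn about the tool's z in degrees. In form: [{"grip": .., "tx": .., "ty": .., "tz": .., "spin": ..}, ...]. A call has 1 to 8 rows; each row shifts and turns the commanded pose from where the row before left it, along the tool's axes as they then stand; what a row does not reach is not made up. A row lasts 1/12 s, in which the tool goes at most 41.7 mm and 7.16 degrees, less where a joint would pass 70% of its speed; a pose out of reach is approached as far as the arm can. A call with a gripper value outside its range is refused whole. The fingers move at their own pace and stop on an object; FORCE is the grip in N (left out, the last holds). Time passes only in rows, so rows that do not move let the fingers close. It gives the time, the measured TCP pose, the force, the opening and the grip force at its end, in the units of the state.
- r.get_state(): the state, without advancing time (a new reading comes with each control period).
- optics.snapshot(name): name is "scene" or "top" or "wrist"; returns (picture, depth): 420x560x3 uint8, red, green, blue; 420x560 float32, m along the optical axis (not along the pixel's ray), 0 where there is no reading.
- optics.get_calibration(name): a dict with "fx", "fy", "cx", "cy" (pixels), "extrinsics" (4x4, takes a point from world to camera coordinates). Camera axes: x right, y down, z forward; pixel columns grow to the right and rows downward; lengths in m; the calibration is good to about 2 mm. A picture is of the moment at which its call begins: read the wrist's pose just before it. get_calibration takes no time and is no camera call; for the wrist camera it gives the pose at the moment of the call.
- workorder.finish_job(): hands the job in; it is judged then, once.
The state is a dict: "clock": time; "q": joint angles; "qd": joint speeds; "joint_torque": joint torques, N m; "tool_pos": TCP position; "eef_rot": TCP orientation; "contact_force": force on the tool from outside, world axes, zero at the start; "moment": the same for the moment, N m; "opening": opening from 0.0 (shut) to 1.0 (fully open); "finger_force": force on a finger pad.
Only numpy, scipy, OpenCV 4.12 (cv2) and the standard library are available. Lean on these libraries where they do the work, as an engineer would, in place of code of your own. Each camera call takes 0.05 s, during which the arm holds its last target. There are 200 camera calls.

## Working session

There is one attempt and no reset: what is moved stays moved. The work goes in short steps, Python scripts to look and compute and a shell command to move; the robot and the scene stay as the last step left them, time stands still between calls to the robot, and variables do not carry over. Pictures are saved under pics/ and viewed, at most 10 in all, crops included, and the job is handed in when it is done.

```bash
ls; mkdir -p pics; cat > h.py <<'E'
from plant import r, optics, workorder
import numpy as np, cv2
def snap(n):
    c=optics.get_calibration(n); im,d=optics.snapshot(n); return im,d,c
def cloud(d,c):
    v,u=np.mgrid[:d.shape[0],:d.shape[1]]
    P=np.stack([(u-c['cx'])/c['fx']*d,(v-c['cy'])/c['fy']*d,d],-1)
    T=np.linalg.inv(np.array(c['extrinsics'])); W=P@T[:3,:3].T+T[:3,3]
    W[d<=0]=np.nan; return W
E
python3 - <<'E'
from h import *
s=r.get_state(); print(s['clock'],s['tool_pos'],s['eef_rot'],s['opening'],r.grip_point_offset)
for n in('scene','top'):
    im,d,c=snap(n); cv2.imwrite(f'pics/{n}0.png',im[:,:,::-1]); np.savez(f'{n}0.npz',im=im,d=d,W=cloud(d,c)); print(n,c['fx'],np.linalg.inv(np.array(c['extrinsics'])).round(3).tolist())
E
```

```text
pics
0.0 [ 0.13729434 -0.60907536  0.2379136 ] [ 9.93849448e-01  1.10735796e-01 -1.76660955e-04 -9.09303363e-04] 1.0008056928332507 -0.0187
scene 484.81019168728636 [[-0.188, 0.59, -0.786, 1.578], [0.982, 0.115, -0.148, 0.194], [0.003, -0.799, -0.601, 0.959], [0.0, 0.0, 0.0, 1.0]]
top 432.70246561628767 [[-0.022, -0.993, 0.115, 0.423], [-1.0, 0.022, -0.001, -0.008], [-0.001, -0.115, -0.993, 1.206], [0.0, 0.0, 0.0, 1.0]]
```

View pics/scene0.png

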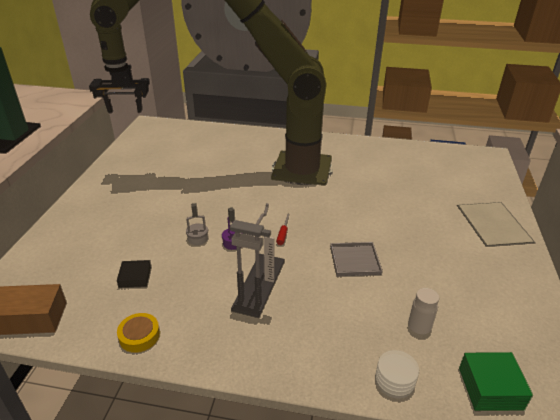

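View pics/top0.png

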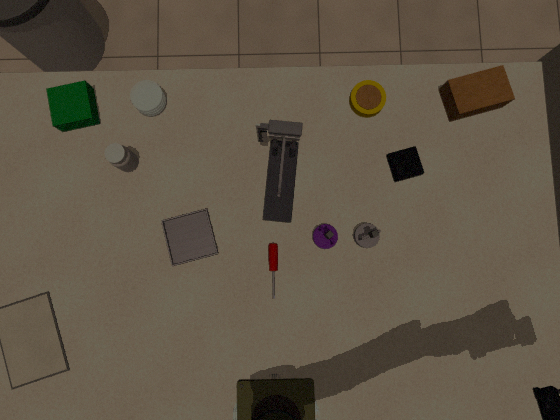

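Candidates: the steel-grey canister at top (367,236) / scene (197,228), and the purple look-alike at top (325,236) / scene (232,235), which is not meant. The tray is the filled grey square at top (190,237). The outline at (30,340) is only a flat frame. The hook arm points to the robot, from (285,140) to (280,195). I'll make one close crop and measure.

```bash
python3 - <<'E'
from h import *
T=np.load('top0.npz');S=np.load('scene0.npz')
def cr(z,x,y,w,h,k): return cv2.resize(z['im'][y:y+h,x:x+w,::-1],None,fx=k,fy=k,interpolation=cv2.INTER_CUBIC)
a=cr(T,250,110,150,130,4)[:520,:600]; 
b=cr(S,170,190,130,130,4)
im=np.hstack([cv2.resize(cr(T,250,110,140,140,1),(400,400),interpolation=2),cv2.resize(cr(S,170,190,130,130,1),(400,400),interpolation=2)])
cv2.imwrite('pics/crop1.png',np.clip(im.astype(float)*1.8,0,255))
W=T['W'];hsv=cv2.cvtColor(T['im'],cv2.COLOR_RGB2HSV)
def st(n,m):
    P=W[m]; P=P[np.isfinite(P[:,0])]; print(n,len(P),P.mean(0).round(4),P.min(0).round(4),P.max(0).round(4)); return P
print('table z',np.nanmedian(W[250:300,100:200,2]))
def box(x0,x1,y0,y1,zl,zh):
    m=np.zeros(W.shape[:2],bool); m[y0:y1,x0:x1]=1
    return m&(W[...,2]>zl)&(W[...,2]<zh)
def circ(n,P):
    A=np.c_[2*P[:,:2],np.ones(len(P))];
    h=cv2.convexHull(P[:,:2].astype(np.float32)); print(n,'hull circ',cv2.minEnclosingCircle(h),'rect',cv2.minAreaRect(h))
circ('can',st('can body',box(340,400,215,260,.025,.05)))
circ('stem',st('can stem top',box(340,400,215,260,.122,.14)))
circ('bail',st('can bail',box(340,400,215,260,.06,.105)))
circ('tray',st('tray',box(155,225,200,270,.009,.03)))
circ('arm',st('hook arm',box(262,300,150,215,.17,.24)))
circ('tip',st('hook all',box(262,300,180,215,.19,.26)))
circ('foot',st('foot',box(255,305,110,230,.008,.018)))
circ('jar',st('jar',box(100,135,140,175,.09,.13)))
E
```

```text
table z 0.0015441951940875498
can body 403 [ 0.4793 -0.2511  0.036 ] [ 0.4476 -0.2883  0.0251] [ 0.5129 -0.2207  0.0443]
can hull circ ((0.4797329008579254, -0.2545352876186371), 0.033959921449422836) rect ((0.4796646535396576, -0.25343239307403564), (0.06580955535173416, 0.066024549305439), 44.080318450927734)
can stem top 44 [ 0.4795 -0.2541  0.13  ] [ 0.4704 -0.2633  0.1236] [ 0.4876 -0.245   0.1345]
stem hull circ ((0.4788099229335785, -0.25416451692581177), 0.010000629350543022) rect ((0.4797225296497345, -0.2546626925468445), (0.015467417426407337, 0.016322115436196327), 23.38994598388672)
can bail 39 [ 0.4769 -0.247   0.0862] [ 0.4678 -0.2797  0.0638] [ 0.4901 -0.2289  0.1032]
bail hull circ ((0.47920799255371094, -0.2543143928050995), 0.026837944984436035) rect ((0.48122042417526245, -0.25337302684783936), (0.013454447500407696, 0.05292226001620293), 27.8033447265625)
tray 394 [0.4873 0.2318 0.015 ] [0.4108 0.1528 0.009 ] [0.5631 0.3079 0.0248]
tray hull circ ((0.48651307821273804, 0.23037907481193542), 0.09011807292699814) rect ((0.4871508479118347, 0.2301885187625885), (0.1
[... 595 characters left out ...]
76516914367676), 83.2225112915039)
foot 1846 [ 0.626  -0.0232  0.0126] [ 0.5218 -0.0774  0.008 ] [0.8173 0.037  0.0179]
foot hull circ ((0.6685457229614258, -0.01895800605416298), 0.14986854791641235) rect ((0.6707336902618408, -0.022655513137578964), (0.09097576886415482, 0.2943212687969208), 83.24164581298828)
jar 374 [0.7021 0.4026 0.1097] [0.6772 0.3785 0.0901] [0.7296 0.4319 0.1174]
jar hull circ ((0.7032538056373596, 0.4054742157459259), 0.027523543685674667) rect ((0.7032337188720703, 0.4042972922325134), (0.052403368055820465, 0.05226849019527435), 32.007659912109375)[ WARN:0@0.023] global loadsave.cpp:1063 imwrite_ Unsupported depth image for selected encoder is fallbacked to CV_8U.
```

View pics/crop1.png

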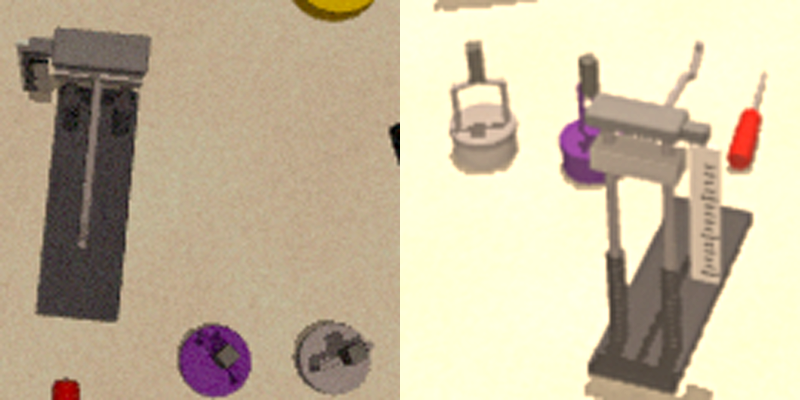

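The crop shows the grey canister (right, bail running lower-left to upper-right), the purple one beside it, and the hook arm pointing away from the post. Grey it is: canister at (0.4797,-0.2545), bail plane about 117°. The scale x axis is at -6.8° and the hook is near (0.586,-0.019). Next I'll work out the first reach.

```bash
cat >> h.py <<'E'
from scipy.spatial.transform import Rotation as R
def to(p,ydir=None):
    s=r.get_state(); M=R.from_quat(s['eef_rot']).as_matrix()
    yd=np.degrees(np.arctan2(M[1,1],M[0,1]))
    out='move cm '+str((M.T@(np.array(p)-s['tool_pos'])*100).round(2))+' ydir %.1f tilt %.2f'%(yd,np.degrees(np.arccos(-M[2,2])))
    if ydir is not None: out+=' spin %.1f'%(-((ydir-yd+90)%180-90))
    print(out,'clk %.2f'%s['clock'],'F',np.round(s['contact_force'],2),'tcp',np.round(s['tool_pos'],4))
E
python3 - <<'E'
from h import *
T=np.load('top0.npz');W=T['W']
m=np.zeros(W.shape[:2],bool); m[215:260,340:400]=1
m&=(W[...,2]>.075)&(W[...,2]<.1); P=W[m][:,:2]; P=P-[.4797,-.2545]; print((P*1000).round(0).tolist())
to([.4797,-.2545,.238],117.8)
E
```

```text
[[10.0, -17.0], [10.0, -19.0], [10.0, -22.0], [10.0, -24.0], [8.0, -19.0], [8.0, -22.0], [8.0, -25.0], [5.0, 8.0], [5.0, -19.0], [2.0, 9.0], [0.0, 8.0], [-2.0, 10.0], [-2.0, 8.0], [-3.0, 7.0], [-4.0, 18.0], [-4.0, 15.0], [-5.0, 13.0], [-5.0, 10.0], [-5.0, 8.0], [-5.0, 5.0], [-7.0, 24.0], [-7.0, 23.0], [-7.0, 20.0], [-7.0, 18.0], [-7.0, 15.0], [-7.0, 13.0], [-7.0, 9.0], [-8.0, 4.0], [-9.0, 25.0], [-10.0, 23.0], [-9.0, 20.0], [-10.0, 18.0], [-10.0, 16.0], [-12.0, 22.0]]
move cm [ 4.120e+01 -2.706e+01  4.000e-02] ydir -77.3 tilt 0.09 spin -15.1 clk 0.10 F [ 0.87  0.08 -0.48] tcp [ 0.1373 -0.6092  0.238 ]
```

```bash
python3 -m creep '[{"grip":1,"tx":2.94,"ty":-1.93},{"grip":1,"tx":2.94,"ty":-1.93},{"grip":1,"tx":2.94,"ty":-1.93},{"grip":1,"tx":2.94,"ty":-1.93},{"grip":1,"tx":2.94,"ty":-1.93},{"grip":1,"tx":2.94,"ty":-1.93},{"grip":1,"tx":2.94,"ty":-1.93}]'
python3 -m creep '[{"grip":1,"tx":2.94,"ty":-1.93},{"grip":1,"tx":2.94,"ty":-1.93},{"grip":1,"tx":2.94,"ty":-1.93},{"grip":1,"tx":2.94,"ty":-1.93},{"grip":1,"tx":2.94,"ty":-1.93},{"grip":1,"tx":2.94,"ty":-1.93},{"grip":1,"tx":2.94,"ty":-1.93}]'
python3 -m creep '[{"grip":1,"spin":-6.5},{"grip":1,"spin":-6.5},{"grip":1},{"grip":1}]'
python3 - <<'E'
from h import *
to([.4797,-.2545,.0973],115)
im,d,c=snap('wrist'); W=cloud(d,c); np.savez('w1.npz',im=im,d=d,W=W); cv2.imwrite('pics/w1.png',im[:,:,::-1])
m=(W[...,2]>.12)&(W[...,2]<.14)&(abs(W[...,0]-.48)<.05)&(abs(W[...,1]+.2545)<.04); P=W[m];print(len(P),P.mean(0)); print(cv2.minAreaRect(P[:,:2].astype(np.float32)))
E
```

```text
move cm [ 41.2  -27.04  14.11] ydir -77.3 tilt 0.09 spin -12.3 clk 0.10 F [ 0.87  0.08 -0.48] tcp [ 0.1373 -0.6092  0.238 ]
0 [nan nan nan]
((0.0, 0.0), (0.0, 0.0), 0.0)$[0]: bad value
$[0]: bad value
$[0]: bad value
<stdin>:4: RuntimeWarning: Mean of empty slice.
  ret = um.true_divide(
```

View pics/w1.png

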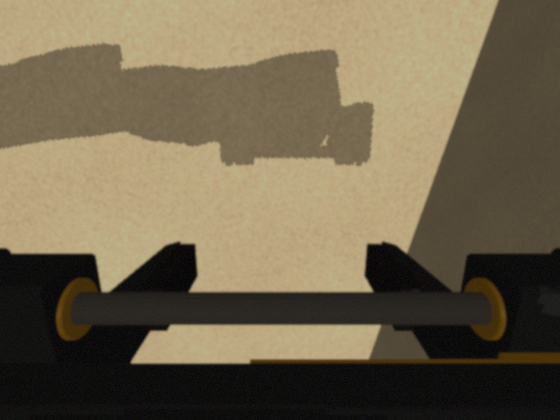

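The picture shows only the table and the fingers, because the arm hasn't moved. The rows were refused, probably because every key is required.

```bash
python3 -m creep '[{"grip":1,"tx":2.94,"ty":-1.93,"tz":0,"spin":0},{"grip":1,"tx":2.94,"ty":-1.93,"tz":0,"spin":0},{"grip":1,"tx":2.94,"ty":-1.93,"tz":0,"spin":0},{"grip":1,"tx":2.94,"ty":-1.93,"tz":0,"spin":0},{"grip":1,"tx":2.94,"ty":-1.93,"tz":0,"spin":0},{"grip":1,"tx":2.94,"ty":-1.93,"tz":0,"spin":0},{"grip":1,"tx":2.94,"ty":-1.93,"tz":0,"spin":0}]' &&
python3 -m creep '[{"grip":1,"tx":2.94,"ty":-1.93,"tz":0,"spin":0},{"grip":1,"tx":2.94,"ty":-1.93,"tz":0,"spin":0},{"grip":1,"tx":2.94,"ty":-1.93,"tz":0,"spin":0},{"grip":1,"tx":2.94,"ty":-1.93,"tz":0,"spin":0},{"grip":1,"tx":2.94,"ty":-1.93,"tz":0,"spin":0},{"grip":1,"tx":2.94,"ty":-1.93,"tz":0,"spin":0},{"grip":1,"tx":2.94,"ty":-1.93,"tz":0,"spin":0}]' &&
python3 -m creep '[{"grip":1,"tx":0,"ty":0,"tz":0,"spin":-6.5},{"grip":1,"tx":0,"ty":0,"tz":0,"spin":-6.5},{"grip":1,"tx":0,"ty":0,"tz":0,"spin":0},{"grip":1,"tx":0,"ty":0,"tz":0,"spin":0}]' && python3 - <<'E'
from h import *
to([.4797,-.2545,.0973],115)
im,d,c=snap('wrist'); W=cloud(d,c); np.savez('w1.npz',im=im,d=d,W=W); cv2.imwrite('pics/w2.png',im[:,:,::-1])
m=(W[...,2]>.12)&(W[...,2]<.14)&(abs(W[...,0]-.48)<.05)&(abs(W[...,1]+.2545)<.04); P=W[m];print(len(P),P.mean(0)); print(cv2.minAreaRect(P[:,:2].astype(np.float32)))
E
```

```text
clock: 0.73
tool_pos: [0.3093, -0.4312, 0.2386]
eef_rot: [0.994, 0.111, -0.0, -0.0]
contact_force: [0.0, -0.3, 0.4]
opening: 1.0
finger_force: 0.0
clock: 1.32
tool_pos: [0.4804, -0.2541, 0.2386]
eef_rot: [0.994, 0.111, -0.0, -0.0]
contact_force: [0.3, -0.3, -0.4]
opening: 1.0
finger_force: 0.0
clock: 1.65
tool_pos: [0.4793, -0.2557, 0.2385]
eef_rot: [0.975, 0.221, -0.0, -0.0]
contact_force: [0.3, -0.5, -0.4]
opening: 1.0
finger_force: 0.0
move cm [ 0.1  -0.09 14.12] ydir -64.5 tilt 0.03 spin 0.5 clk 1.65 F [ 0.27 -0.46 -0.42] tcp [ 0.4793 -0.2557  0.2385]
363 [ 0.48073464 -0.25615401  0.13013492]
((0.4796438217163086, -0.2566009759902954), (0.016487298533320427, 0.0158651452511549), 21.103219985961914)
```

View pics/w2.png

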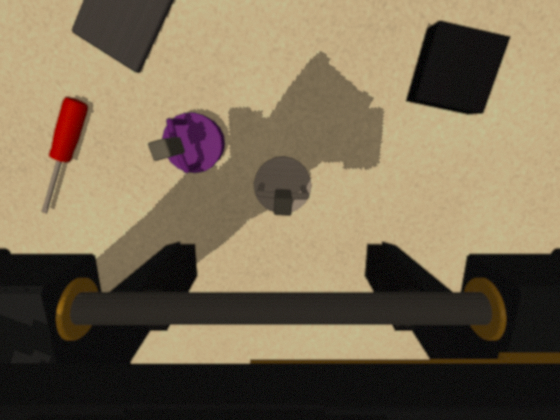

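```bash
python3 - <<'E'
from h import *
W=np.load('w1.npz')['W']
near=(abs(W[...,0]-.48)<.05)&(abs(W[...,1]+.2555)<.045)
def rep(n,a,b):
    m=near&(W[...,2]>a)&(W[...,2]<b);P=W[m];print(n,len(P),P.mean(0).round(4),cv2.minAreaRect(P[:,:2].astype(np.float32)))
    l=cv2.fitLine(P[:,:2].astype(np.float32),cv2.DIST_HUBER,0,.01,.01).ravel();print(np.degrees(np.arctan2(l[1],l[0])),l[2:])
rep('stem',.127,.14);rep('bar',.078,.1);rep('can',.033,.042)
E
```

```text
stem 332 [ 0.4802 -0.2564  0.1308] ((0.47968658804893494, -0.2566739320755005), (0.01645522564649582, 0.01580667309463024), 20.52171516418457)
-22.25942 [ 0.479577   -0.25606385]
bar 283 [ 0.4806 -0.256   0.0873] ((0.4817560911178589, -0.2560001611709595), (0.011545628309249878, 0.05393475666642189), 21.949872970581055)
-68.03173 [ 0.48004732 -0.2547831 ]
can 1810 [ 0.486  -0.2534  0.0362] ((0.4808309078216553, -0.2566862106323242), (0.06384865939617157, 0.06658471375703812), 24.747034072875977)
-56.37042 [ 0.48598298 -0.2533942 ]
```

The grey canister is at wrist pixel (283,185) with its stem top at (283,203), between the fingers; the purple one at (193,143) is clear of them. The bail is along -68°, so I need spin +3.5 and then go straight down.

```bash
python3 -m creep '[{"grip":1,"tx":0,"ty":0,"tz":2,"spin":3.5},{"grip":1,"tx":0,"ty":0,"tz":2.8,"spin":0},{"grip":1,"tx":0,"ty":0,"tz":2.8,"spin":0},{"grip":1,"tx":0,"ty":0,"tz":2.8,"spin":0},{"grip":1,"tx":0,"ty":0,"tz":2,"spin":0},{"grip":1,"tx":0,"ty":0,"tz":1.1,"spin":0},{"grip":1,"tx":0,"ty":0,"tz":0.6,"spin":0},{"grip":1,"tx":0,"ty":0,"tz":0,"spin":0}]' 25 && python3 - <<'E'
from h import *
to([.4798,-.2560,.0973],112)
E
```

```text
clock: 2.37
tool_pos: [0.4791, -0.2558, 0.0971]
eef_rot: [0.981, 0.192, -0.001, -0.0]
contact_force: [0.4, 0.7, -0.8]
opening: 0.998
finger_force: 0.0
move cm [ 0.05  0.05 -0.02] ydir -67.9 tilt 0.07 spin 0.1 clk 2.37 F [ 0.37  0.71 -0.84] tcp [ 0.4791 -0.2558  0.0971]
```

```bash
python3 -m creep '[{"grip":-1,"tx":0,"ty":0,"tz":0,"spin":0},{"grip":-1,"tx":0,"ty":0,"tz":0,"spin":0},{"grip":-1,"tx":0,"ty":0,"tz":0,"spin":0},{"grip":-1,"tx":0,"ty":0,"tz":0,"spin":0},{"grip":-1,"tx":0,"ty":0,"tz":0,"spin":0},{"grip":-1,"tx":0,"ty":0,"tz":0,"spin":0},{"grip":-1,"tx":0,"ty":0,"tz":0,"spin":0},{"grip":-1,"tx":0,"ty":0,"tz":0,"spin":0}]' 25
python3 -m creep '[{"grip":-1,"tx":0,"ty":0,"tz":0,"spin":0},{"grip":-1,"tx":0,"ty":0,"tz":0,"spin":0},{"grip":-1,"tx":0,"ty":0,"tz":0,"spin":0}]'
```

```text
clock: 3.03
tool_pos: [0.4796, -0.2556, 0.0978]
eef_rot: [0.981, 0.193, 0.0, 0.0]
contact_force: [-0.7, 0.8, -1.3]
opening: 0.418
finger_force: 0.0
clock: 3.28
tool_pos: [0.4797, -0.2557, 0.0977]
eef_rot: [0.981, 0.193, 0.0, 0.0]
contact_force: [0.7, -0.6, 0.8]
opening: 0.191
finger_force: 0.5
```

```bash
python3 -m creep '[{"grip":-1,"tx":0,"ty":0,"tz":0,"spin":0},{"grip":-1,"tx":0,"ty":0,"tz":0,"spin":0},{"grip":-1,"tx":0,"ty":0,"tz":0,"spin":0},{"grip":-1,"tx":0,"ty":0,"tz":-0.5,"spin":0},{"grip":-1,"tx":0,"ty":0,"tz":-1,"spin":0},{"grip":-1,"tx":0,"ty":0,"tz":-2,"spin":0},{"grip":-1,"tx":0,"ty":0,"tz":-2.5,"spin":0},{"grip":-1,"tx":0,"ty":0,"tz":-2.5,"spin":0}]' 25
python3 -m creep '[{"grip":-1,"tx":0,"ty":0,"tz":-2.5,"spin":0},{"grip":-1,"tx":0,"ty":0,"tz":-2.2,"spin":0},{"grip":-1,"tx":0,"ty":0,"tz":-1.5,"spin":0},{"grip":-1,"tx":0,"ty":0,"tz":-0.5,"spin":0},{"grip":-1,"tx":0,"ty":0,"tz":0,"spin":0},{"grip":-1,"tx":0,"ty":0,"tz":0,"spin":0},{"grip":-1,"tx":0,"ty":0,"tz":0,"spin":0}]'
cat >> h.py <<'E'
def force(n=10,cam='wrist'):
    F=[]
    for i in range(n): optics.snapshot(cam); F.append(r.get_state()['contact_force'])
    F=np.array(F); print('F',F.mean(0).round(2),'sd',F.std(0).round(2)); return F
E
python3 - <<'E'
from h import *
force(12)
im,d,c=snap('wrist'); cv2.imwrite('pics/w3.png',im[:,:,::-1]); np.savez('w3.npz',W=cloud(d,c))
im,d,c=snap('top'); np.savez('t3.npz',W=cloud(d,c)); 
W=cloud(d,c); m=(W[...,2]>.009)&(W[...,2]<.016)&(abs(W[...,0]-.65)<.15)&(abs(W[...,1]+.03)<.08)
print('foot',cv2.minAreaRect(W[m][:,:2].astype(np.float32)))
m=(W[...,2]>.19)&(W[...,2]<.24)&(abs(W[...,0]-.62)<.06)&(abs(W[...,1]+.02)<.03)
l=cv2.fitLine(W[m][:,:2].astype(np.float32),cv2.DIST_HUBER,0,.01,.01).ravel();print('arm',np.degrees(np.arctan2(l[1],l[0])),l)
P=W[m];b=np.round(P[:,0],3)
for k in np.arange(.562,.61,.003):
    q=P[abs(P[:,0]-k)<.0016]
    if len(q): print(k.round(3),q[:,1:].mean(0).round(4),q[:,2].max().round(4),len(q))
to([.5,-.02,.249],83.2)
s=r.get_state();print(s['finger_force'],s['opening'])
E
```

```text
clock: 3.95
tool_pos: [0.4788, -0.2551, 0.1839]
eef_rot: [0.981, 0.193, -0.001, -0.001]
contact_force: [0.5, -0.8, -3.5]
opening: 0.179
finger_force: 24.9
clock: 4.53
tool_pos: [0.4786, -0.2552, 0.2486]
eef_rot: [0.981, 0.193, -0.001, -0.001]
contact_force: [-0.2, -0.7, -3.4]
opening: 0.182
finger_force: 24.9
F [-0.1  -0.02 -3.25] sd [0.82 0.46 0.48]
foot ((0.6415151953697205, -0.008366622030735016), (0.11277362704277039, 0.22972041368484497), 83.3644027709961)
arm -6.7793274 [ 0.99300814 -0.11804569  0.6218578  -0.02290303]
0.565 [-0.0157  0.2268] 0.2286 6
0.568 [-0.0162  0.2274] 0.2296 5
0.571 [-0.0177  0.2207] 0.2249 5
0.574 [-0.0171  0.2177] 0.2204 4
0.577 [-0.0171  0.2144] 0.2187 4
0.58 [-0.0184  0.2141] 0.2155 3
0.583 [-0.0184  0.2124] 0.2136 3
0.586 [-0.019   0.2115] 0.2137 5
0.589 [-0.0186  0.2112] 0.2151 5
0.592 [-0.0198  0.2132] 0.2156 4
0.595 [-0.0199  0.2141] 0.217 8
0.598 [-0.0201  0.2141] 0.2151 7
0.601 [-0.0205  0.2188] 0.2206 7
0.604 [-0.0207  0.2203] 0.222 5
0.607 [-0.0212  0.222 ] 0.2234 3
move cm [ 10.8  -21.04   0.07] ydir -67.8 tilt 0.00 spin 29.0 clk 5.23 F [-0.47 -1.02 -3.19] tcp [ 0.4796 -0.2556  0.2497]
24.939499713946134 0.17911303130268186
```

Weight is about 3.25 N, so the expected deflection is about 37 mm. The seat is at (0.5865,-0.0187), with the arm at -6.8°. The profile agrees with the description: tip top about 0.228, minimum at the seat. Next I'll move to the pre-thread pose, 80 mm before the seat.

```bash
python3 -m creep '[{"grip":-1,"tx":0.6,"ty":-1.1,"tz":0,"spin":0},{"grip":-1,"tx":1.2,"ty":-2.2,"tz":0,"spin":0},{"grip":-1,"tx":1.5,"ty":-2.75,"tz":0,"spin":0},{"grip":-1,"tx":1.5,"ty":-2.75,"tz":0,"spin":0},{"grip":-1,"tx":1.5,"ty":-2.75,"tz":0,"spin":0},{"grip":-1,"tx":1.5,"ty":-2.75,"tz":0,"spin":0},{"grip":-1,"tx":1.5,"ty":-2.75,"tz":0,"spin":0},{"grip":-1,"tx":1.5,"ty":-2.75,"tz":0,"spin":0}]' &&
python3 -m creep '[{"grip":-1,"tx":0.7,"ty":-1.3,"tz":0,"spin":0},{"grip":-1,"tx":0.35,"ty":-0.65,"tz":0,"spin":0},{"grip":-1,"tx":0,"ty":0,"tz":0,"spin":5.8},{"grip":-1,"tx":0,"ty":0,"tz":0,"spin":5.8},{"grip":-1,"tx":0,"ty":0,"tz":0,"spin":5.8},{"grip":-1,"tx":0,"ty":0,"tz":0,"spin":5.8},{"grip":-1,"tx":0,"ty":0,"tz":0,"spin":5.8},{"grip":-1,"tx":0,"ty":0,"tz":0,"spin":0}]' &&
python3 -m creep '[{"grip":-1,"tx":0,"ty":0,"tz":0,"spin":0},{"grip":-1,"tx":0,"ty":0,"tz":0,"spin":0}]' && python3 - <<'E'
from h import *
to([.5865,-.0187,.2495],83.2)
im,d,c=snap('wrist'); cv2.imwrite('pics/w4.png',im[:,:,::-1]); W=cloud(d,c)
def arm(n,W):
    m=(W[...,2]>.19)&(W[...,2]<.24)&(abs(W[...,0]-.61)<.05)&(abs(W[...,1]+.02)<.03)
    P=W[m]; l=cv2.fitLine(P[:,:2].astype(np.float32),cv2.DIST_HUBER,0,.01,.01).ravel();print(n,len(P),np.degrees(np.arctan2(l[1],l[0])),'y at seat',l[3]+(.5865-l[2])*l[1]/l[0])
    for k in np.arange(.559,.61,.003):
        q=P[abs(P[:,0]-k)<.0016]
        if len(q): print(k.round(3),q[:,1].mean().round(4),q[:,2].max().round(4),len(q))
arm('wrist',W)
E
```

```text
clock: 5.9
tool_pos: [0.5044, -0.0287, 0.2499]
eef_rot: [0.981, 0.193, 0.0, -0.0]
contact_force: [0.4, -0.0, -3.0]
opening: 0.182
finger_force: 24.9
clock: 6.57
tool_pos: [0.5068, -0.01, 0.2497]
eef_rot: [0.998, -0.061, -0.0, 0.0]
contact_force: [1.1, 0.5, -2.9]
opening: 0.179
finger_force: 25.0
clock: 6.73
tool_pos: [0.5069, -0.0096, 0.2497]
eef_rot: [0.998, -0.058, -0.0, 0.0]
contact_force: [-0.3, -0.0, -3.7]
opening: 0.179
finger_force: 25.0
move cm [ 8.01 -0.02  0.02] ydir -96.7 tilt 0.01 spin 0.1 clk 6.73 F [-0.3  -0.04 -3.7 ] tcp [ 0.5069 -0.0096  0.2497]
wrist 2127 -6.457605 y at seat -0.02051461
0.562 -0.0182 0.2275 9
0.565 -0.0182 0.2291 72
0.568 -0.0182 0.2293 88
0.571 -0.0185 0.2281 85
0.574 -0.0188 0.2205 81
0.577 -0.0192 0.2185 82
0.58 -0.0195 0.2158 80
0.583 -0.0199 0.2136 79
0.586 -0.0203 0.2118 82
0.589 -0.0206 0.2138 86
0.592 -0.021 0.2159 88
0.595 -0.0213 0.2181 94
0.598 -0.0219 0.2206 102
0.601 -0.0222 0.2216 107
0.604 -0.0225 0.2224 108
0.607 -0.0229 0.2224 100
```

View pics/w4.png

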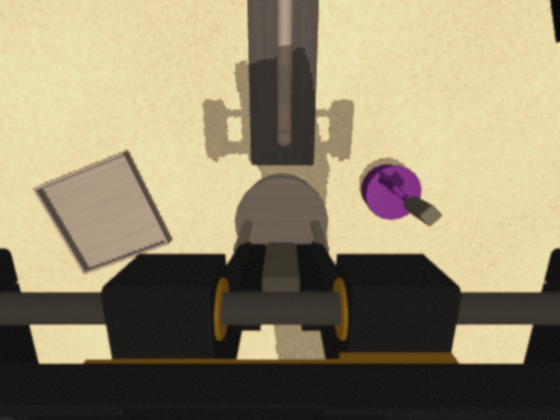

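The canister hangs at pixel (282,215) and the hook tip is straight ahead at (285,138), with the tray and the purple can off to the sides. They're aligned to within about 1 mm. Threading now.

```bash
python3 -m creep '[{"grip":-1,"tx":1,"ty":0.08,"tz":0,"spin":0},{"grip":-1,"tx":1.5,"ty":0,"tz":0,"spin":0},{"grip":-1,"tx":1.5,"ty":0,"tz":0,"spin":0},{"grip":-1,"tx":1,"ty":0,"tz":0,"spin":0},{"grip":-1,"tx":1,"ty":0,"tz":0,"spin":0},{"grip":-1,"tx":1,"ty":0,"tz":0,"spin":0},{"grip":-1,"tx":0.7,"ty":0,"tz":0,"spin":0},{"grip":-1,"tx":0.3,"ty":0,"tz":0,"spin":0}]' && python3 -m creep '[{"grip":-1,"tx":0,"ty":0,"tz":0,"spin":0},{"grip":-1,"tx":0,"ty":0,"tz":0,"spin":0},{"grip":-1,"tx":0,"ty":0,"tz":0,"spin":0}]' && python3 - <<'E'
from h import *
to([.5865,-.0195,.2495],83.2); force(4)
im,d,c=snap('scene'); cv2.imwrite('pics/s5.png',cv2.resize(im[190:330,170:310,::-1],(560,560),interpolation=2))
E
```

```text
clock: 7.45
tool_pos: [0.5873, -0.02, 0.2495]
eef_rot: [0.998, -0.059, 0.0, -0.0]
contact_force: [0.3, -0.8, -3.9]
opening: 0.179
finger_force: 25.0
clock: 7.7
tool_pos: [0.5857, -0.0196, 0.2496]
eef_rot: [0.998, -0.059, -0.001, 0.0]
contact_force: [-0.5, -0.3, -3.3]
opening: 0.185
finger_force: 25.0
move cm [ 0.08 -0.02  0.01] ydir -96.8 tilt 0.06 spin 0.0 clk 7.70 F [-0.48 -0.32 -3.34] tcp [ 0.5857 -0.0196  0.2496]
F [ 0.15  0.39 -3.1 ] sd [0.56 0.33 0.81]
```

View pics/s5.png

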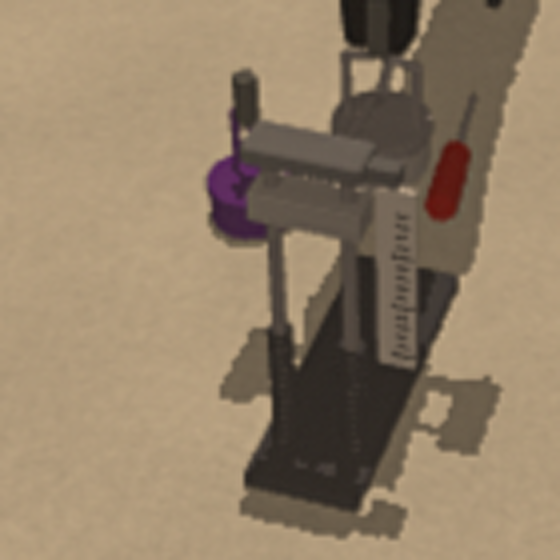

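The bail is threaded: the hook arm runs through the window at (390,75) of the crop, with no contact force yet. Before lowering I'll check how far the wrist camera stands from the rods, then lower.

```bash
python3 -c "
from h import *
c=optics.get_calibration('wrist');print(np.linalg.inv(np.array(c['extrinsics']))[:3,3],r.get_state()['tool_pos'])"
python3 -m creep '[{"grip":-1,"tx":0.05,"ty":0,"tz":0.3,"spin":0},{"grip":-1,"tx":0,"ty":0,"tz":0.4,"spin":0},{"grip":-1,"tx":0,"ty":0,"tz":0.4,"spin":0},{"grip":-1,"tx":0,"ty":0,"tz":0.4,"spin":0},{"grip":-1,"tx":0,"ty":0,"tz":0.3,"spin":0},{"grip":-1,"tx":0,"ty":0,"tz":0.2,"spin":0},{"grip":-1,"tx":0,"ty":0,"tz":0.2,"spin":0},{"grip":-1,"tx":0,"ty":0,"tz":0.2,"spin":0}]' && python3 -m creep '[{"grip":-1,"tx":0,"ty":0,"tz":0.2,"spin":0},{"grip":-1,"tx":0,"ty":0,"tz":0.2,"spin":0},{"grip":-1,"tx":0,"ty":0,"tz":0.2,"spin":0},{"grip":-1,"tx":0,"ty":0,"tz":0.2,"spin":0},{"grip":-1,"tx":0,"ty":0,"tz":0.2,"spin":0},{"grip":-1,"tx":0,"ty":0,"tz":0.2,"spin":0},{"grip":-1,"tx":0,"ty":0,"tz":0.2,"spin":0},{"grip":-1,"tx":0,"ty":0,"tz":0.2,"spin":0}]' && python3 - <<'E'
from h import *
force(8); to([.5865,-.0195,.1867],83.2)
E
```

```text
[ 0.652956   -0.02725009  0.39598322] [ 0.5861706  -0.01961273  0.24981521]
clock: 8.62
tool_pos: [0.587, -0.0197, 0.2255]
eef_rot: [0.998, -0.059, 0.0, 0.0]
contact_force: [0.5, 0.9, -3.3]
opening: 0.179
finger_force: 25.0
clock: 9.28
tool_pos: [0.587, -0.0197, 0.2096]
eef_rot: [0.998, -0.059, 0.0, 0.0]
contact_force: [0.1, 0.2, -1.6]
opening: 0.18
finger_force: 25.0
F [-0.55  0.22 -1.8 ] sd [0.3  0.3  0.66]
move cm [-0.04 -0.02  2.31] ydir -96.8 tilt 0.00 spin 0.0 clk 9.68 F [-0.6   0.15 -1.72] tcp [ 0.5869 -0.0197  0.2098]
```

```bash
python3 -m creep '[{"grip":-1,"tx":0,"ty":0,"tz":0.2,"spin":0},{"grip":-1,"tx":0,"ty":0,"tz":0.3,"spin":0},{"grip":-1,"tx":0,"ty":0,"tz":0.3,"spin":0},{"grip":-1,"tx":0,"ty":0,"tz":0.3,"spin":0},{"grip":-1,"tx":0,"ty":0,"tz":0.3,"spin":0},{"grip":-1,"tx":0,"ty":0,"tz":0.3,"spin":0},{"grip":-1,"tx":0,"ty":0,"tz":0.3,"spin":0},{"grip":-1,"tx":0,"ty":0,"tz":0.2,"spin":0}]' && python3 - <<'E'
from h import *
force(30); to([.5865,-.0195,.1867],83.2)
E
```

```text
clock: 10.35
tool_pos: [0.5869, -0.0198, 0.1874]
eef_rot: [0.998, -0.059, -0.0, 0.0]
contact_force: [0.0, -0.4, 0.5]
opening: 0.185
finger_force: 25.0
F [-0.86 -0.33 -0.03] sd [0.55 0.51 0.53]
move cm [-0.05 -0.02  0.1 ] ydir -96.8 tilt 0.00 spin 0.0 clk 11.85 F [-1.05 -0.23 -0.28] tcp [ 0.5869 -0.0198  0.1877]
```

```bash
python3 -m creep '[{"grip":-1,"tx":-0.04,"ty":0,"tz":0,"spin":0},{"grip":-1,"tx":-0.04,"ty":0,"tz":0,"spin":0},{"grip":-1,"tx":0,"ty":0,"tz":0,"spin":0}]' 12 && python3 - <<'E'
from h import *
force(16); to([.5865,-.0195,.1867],83.2)
E
```

```text
clock: 12.1
tool_pos: [0.5868, -0.0197, 0.1879]
eef_rot: [0.998, -0.059, 0.001, 0.0]
contact_force: [0.7, -0.3, 0.0]
opening: 0.187
finger_force: 12.0
F [ 1.86 -0.7  -0.23] sd [0.66 0.66 0.48]
move cm [-0.01 -0.02  0.11] ydir -96.8 tilt 0.06 spin 0.0 clk 12.90 F [ 2.71 -0.4  -0.28] tcp [ 0.5866 -0.0197  0.1878]
```

```bash
python3 -m creep '[{"grip":-1,"tx":0.05,"ty":0,"tz":0.05,"spin":0},{"grip":-1,"tx":0,"ty":0,"tz":0.05,"spin":0},{"grip":-1,"tx":0,"ty":0,"tz":0,"spin":0},{"grip":-1,"tx":0,"ty":0,"tz":0,"spin":0},{"grip":-1,"tx":0,"ty":0,"tz":0,"spin":0}]' 6 && python3 -m creep '[{"grip":-1,"tx":0,"ty":0,"tz":0,"spin":0},{"grip":-1,"tx":0,"ty":0,"tz":0,"spin":0},{"grip":-1,"tx":0,"ty":0,"tz":0,"spin":0}]' 3 && python3 - <<'E'
from h import *
F=force(12); to([.5865,-.0195,.1867],83.2)
E
```

```text
clock: 13.32
tool_pos: [0.5866, -0.0197, 0.1867]
eef_rot: [0.998, -0.059, -0.0, 0.0]
contact_force: [2.0, -1.4, -0.2]
opening: 0.184
finger_force: 6.0
clock: 13.57
tool_pos: [0.5863, -0.0197, 0.1866]
eef_rot: [0.998, -0.059, -0.0, 0.0]
contact_force: [1.0, -0.9, -0.5]
opening: 0.181
finger_force: 3.0
F [ 0.9  -0.95 -0.16] sd [0.47 0.66 0.47]
move cm [ 0.01 -0.02 -0.01] ydir -96.8 tilt 0.03 spin 0.0 clk 14.17 F [ 0.14 -2.71 -0.59] tcp [ 0.5864 -0.0197  0.1866]
```

```bash
python3 -m creep '[{"grip":-0.55,"tx":0,"ty":0,"tz":0,"spin":0},{"grip":-0.5,"tx":0,"ty":0,"tz":0,"spin":0},{"grip":-0.45,"tx":0,"ty":0,"tz":0,"spin":0},{"grip":-0.3,"tx":0,"ty":0,"tz":0,"spin":0},{"grip":0,"tx":0,"ty":0,"tz":0,"spin":0},{"grip":0.1,"tx":0,"ty":0,"tz":0,"spin":0},{"grip":0.1,"tx":0,"ty":0,"tz":0,"spin":0},{"grip":0.1,"tx":0,"ty":0,"tz":0,"spin":0}]' && python3 -m creep '[{"grip":0.1,"tx":0,"ty":0,"tz":0,"spin":0},{"grip":0.1,"tx":0,"ty":0,"tz":0,"spin":0},{"grip":0.1,"tx":0,"ty":0,"tz":0,"spin":0},{"grip":0.1,"tx":0,"ty":0,"tz":0,"spin":0},{"grip":0.1,"tx":0,"ty":0,"tz":0,"spin":0}]' && python3 - <<'E'
from h import *
to([.5865,-.0195,.1867],83.2); print(r.get_state()['opening'])
im,d,c=snap('scene'); cv2.imwrite('pics/s6.png',cv2.resize(im[150:310,150:310,::-1],(560,560),interpolation=2))
E
```

```text
clock: 14.83
tool_pos: [0.5866, -0.0197, 0.1867]
eef_rot: [0.998, -0.059, -0.0, 0.0]
contact_force: [0.5, -0.2, 0.3]
opening: 0.547
finger_force: 0.0
clock: 15.25
tool_pos: [0.5866, -0.0197, 0.1867]
eef_rot: [0.998, -0.059, 0.0, 0.0]
contact_force: [0.0, 0.3, 0.6]
opening: 0.554
finger_force: 0.0
move cm [-0.02 -0.02  0.  ] ydir -96.8 tilt 0.00 spin 0.0 clk 15.25 F [0.04 0.27 0.64] tcp [ 0.5866 -0.0197  0.1867]
0.5539884264381085
```

View pics/s6.png

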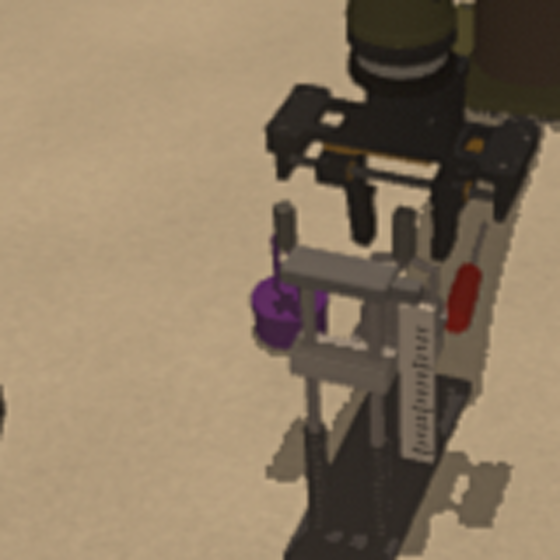

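The canister hangs free, with its stem at (403,235) between the open fingers at (360,215) and (447,225). I'll wait and measure how still it is.

```bash
cat > still.py <<'E'
from h import *
I=[]
for k in range(8):
    I.append(cv2.GaussianBlur(optics.snapshot('scene')[0].astype(np.float32).mean(2),(0,0),1))
I=np.array(I); roi=I[:,205:255,245:285]; ref=I[:,330:380,60:100]
print('clk %.2f'%r.get_state()['clock'],'roi',[round(float(abs(a-roi[0]).mean()),2) for a in roi],'max',float(np.ptp(roi,0).max()),'noise',[round(float(abs(a-ref[0]).mean()),2) for a in ref],'max',float(np.ptp(ref,0).max()))
E
W='[{"grip":0.1,"tx":0,"ty":0,"tz":0,"spin":0},{"grip":0.1,"tx":0,"ty":0,"tz":0,"spin":0},{"grip":0.1,"tx":0,"ty":0,"tz":0,"spin":0},{"grip":0.1,"tx":0,"ty":0,"tz":0,"spin":0},{"grip":0.1,"tx":0,"ty":0,"tz":0,"spin":0},{"grip":0.1,"tx":0,"ty":0,"tz":0,"spin":0},{"grip":0.1,"tx":0,"ty":0,"tz":0,"spin":0},{"grip":0.1,"tx":0,"ty":0,"tz":0,"spin":0}]'
unset W
python3 still.py
python3 -m creep '[{"grip":0.1,"tx":0,"ty":0,"tz":0,"spin":0},{"grip":0.1,"tx":0,"ty":0,"tz":0,"spin":0},{"grip":0.1,"tx":0,"ty":0,"tz":0,"spin":0},{"grip":0.1,"tx":0,"ty":0,"tz":0,"spin":0},{"grip":0.1,"tx":0,"ty":0,"tz":0,"spin":0},{"grip":0.1,"tx":0,"ty":0,"tz":0,"spin":0},{"grip":0.1,"tx":0,"ty":0,"tz":0,"spin":0},{"grip":0.1,"tx":0,"ty":0,"tz":0,"spin":0}]' >/dev/null
python3 -m creep '[{"grip":0.1,"tx":0,"ty":0,"tz":0,"spin":0},{"grip":0.1,"tx":0,"ty":0,"tz":0,"spin":0},{"grip":0.1,"tx":0,"ty":0,"tz":0,"spin":0},{"grip":0.1,"tx":0,"ty":0,"tz":0,"spin":0},{"grip":0.1,"tx":0,"ty":0,"tz":0,"spin":0},{"grip":0.1,"tx":0,"ty":0,"tz":0,"spin":0},{"grip":0.1,"tx":0,"ty":0,"tz":0,"spin":0},{"grip":0.1,"tx":0,"ty":0,"tz":0,"spin":0}]' >/dev/null
python3 still.py
```

```text
clk 15.70 roi [0.0, 0.14, 0.14, 0.14, 0.13, 0.13, 0.13, 0.14] max 0.9238052368164062 noise [0.0, 0.11, 0.1, 0.12, 0.11, 0.11, 0.11, 0.11] max 0.5814971923828125
clk 17.43 roi [0.0, 0.13, 0.14, 0.14, 0.13, 0.14, 0.13, 0.14] max 1.0292167663574219 noise [0.0, 0.11, 0.11, 0.11, 0.11, 0.11, 0.11, 0.11] max 0.658355712890625
```

Still to within image noise from 15.7 s on. I'll wait a further margin, then regrasp gently.

```bash
for i in 1; do
python3 -m creep '[{"grip":0.1,"tx":0,"ty":0,"tz":0,"spin":0},{"grip":0.1,"tx":0,"ty":0,"tz":0,"spin":0},{"grip":0.1,"tx":0,"ty":0,"tz":0,"spin":0},{"grip":0.1,"tx":0,"ty":0,"tz":0,"spin":0},{"grip":0.1,"tx":0,"ty":0,"tz":0,"spin":0},{"grip":0.1,"tx":0,"ty":0,"tz":0,"spin":0},{"grip":0.1,"tx":0,"ty":0,"tz":0,"spin":0},{"grip":0.1,"tx":0,"ty":0,"tz":0,"spin":0}]' >/dev/null
python3 -m creep '[{"grip":0.1,"tx":0,"ty":0,"tz":0,"spin":0},{"grip":0.1,"tx":0,"ty":0,"tz":0,"spin":0},{"grip":0.1,"tx":0,"ty":0,"tz":0,"spin":0},{"grip":0.1,"tx":0,"ty":0,"tz":0,"spin":0},{"grip":0.1,"tx":0,"ty":0,"tz":0,"spin":0},{"grip":0.1,"tx":0,"ty":0,"tz":0,"spin":0},{"grip":0.1,"tx":0,"ty":0,"tz":0,"spin":0},{"grip":0.1,"tx":0,"ty":0,"tz":0,"spin":0}]' >/dev/null; done
python3 still.py
python3 -m creep '[{"grip":-0.4,"tx":0,"ty":0,"tz":0,"spin":0},{"grip":-0.4,"tx":0,"ty":0,"tz":0,"spin":0},{"grip":-0.4,"tx":0,"ty":0,"tz":0,"spin":0},{"grip":-0.4,"tx":0,"ty":0,"tz":0,"spin":0},{"grip":-0.5,"tx":0,"ty":0,"tz":0,"spin":0},{"grip":-0.55,"tx":0,"ty":0,"tz":0,"spin":0},{"grip":-0.58,"tx":0,"ty":0,"tz":0,"spin":0},{"grip":-0.6,"tx":0,"ty":0,"tz":0,"spin":0}]' 3
python3 -m creep '[{"grip":-0.62,"tx":0,"ty":0,"tz":0,"spin":0},{"grip":-0.64,"tx":0,"ty":0,"tz":0,"spin":0},{"grip":-0.66,"tx":0,"ty":0,"tz":0,"spin":0},{"grip":-0.7,"tx":0,"ty":0,"tz":0,"spin":0},{"grip":-1,"tx":0,"ty":0,"tz":0,"spin":0},{"grip":-1,"tx":0,"ty":0,"tz":0,"spin":0}]' 3
python3 -m creep '[{"grip":-1,"tx":0,"ty":0,"tz":0,"spin":0},{"grip":-1,"tx":0,"ty":0,"tz":0,"spin":0},{"grip":-1,"tx":0,"ty":0,"tz":0,"spin":0},{"grip":-1,"tx":0,"ty":0,"tz":0,"spin":0}]' 25
python3 - <<'E'
from h import *
force(6); to([.5865,-.0195,.2497],83.2)
E
```

```text
clk 19.17 roi [0.0, 0.13, 0.13, 0.14, 0.13, 0.14, 0.14, 0.13] max 1.008331298828125 noise [0.0, 0.11, 0.11, 0.11, 0.12, 0.11, 0.11, 0.11] max 0.63201904296875
clock: 19.83
tool_pos: [0.5866, -0.0197, 0.1867]
eef_rot: [0.998, -0.059, 0.0, 0.0]
contact_force: [-0.1, -0.0, -0.4]
opening: 0.204
finger_force: 0.0
clock: 20.33
tool_pos: [0.5867, -0.0197, 0.1867]
eef_rot: [0.998, -0.059, 0.0, 0.0]
contact_force: [0.3, 0.0, -0.9]
opening: 0.18
finger_force: 3.0
clock: 20.67
tool_pos: [0.5866, -0.0197, 0.1867]
eef_rot: [0.998, -0.059, 0.0, 0.0]
contact_force: [0.1, -1.1, -0.2]
opening: 0.18
finger_force: 25.0
F [-0.02 -0.03 -0.37] sd [0.58 0.42 0.39]
move cm [-0.02 -0.02 -6.3 ] ydir -96.8 tilt 0.00 spin 0.0 clk 20.97 F [-0.38 -0.59 -0.92] tcp [ 0.5866 -0.0197  0.1867]
```

Gripped. Lifting at about 24 mm/s.

```bash

python3 -m creep '[{"grip":-1,"tx":0,"ty":0,"tz":-0.1,"spin":0},{"grip":-1,"tx":0,"ty":0,"tz":-0.2,"spin":0},{"grip":-1,"tx":0,"ty":0,"tz":-0.2,"spin":0},{"grip":-1,"tx":0,"ty":0,"tz":-0.2,"spin":0},{"grip":-1,"tx":0,"ty":0,"tz":-0.2,"spin":0},{"grip":-1,"tx":0,"ty":0,"tz":-0.2,"spin":0},{"grip":-1,"tx":0,"ty":0,"tz":-0.2,"spin":0},{"grip":-1,"tx":0,"ty":0,"tz":-0.2,"spin":0}]' &&
python3 -m creep '[{"grip":-1,"tx":0,"ty":0,"tz":-0.2,"spin":0},{"grip":-1,"tx":0,"ty":0,"tz":-0.2,"spin":0},{"grip":-1,"tx":0,"ty":0,"tz":-0.2,"spin":0},{"grip":-1,"tx":0,"ty":0,"tz":-0.2,"spin":0},{"grip":-1,"tx":0,"ty":0,"tz":-0.2,"spin":0},{"grip":-1,"tx":0,"ty":0,"tz":-0.2,"spin":0},{"grip":-1,"tx":0,"ty":0,"tz":-0.2,"spin":0},{"grip":-1,"tx":0,"ty":0,"tz":-0.2,"spin":0}]' &&
python3 -m creep '[{"grip":-1,"tx":0,"ty":0,"tz":-0.2,"spin":0},{"grip":-1,"tx":0,"ty":0,"tz":-0.2,"spin":0},{"grip":-1,"tx":0,"ty":0,"tz":-0.2,"spin":0},{"grip":-1,"tx":0,"ty":0,"tz":-0.2,"spin":0},{"grip":-1,"tx":0,"ty":0,"tz":-0.2,"spin":0},{"grip":-1,"tx":0,"ty":0,"tz":-0.2,"spin":0},{"grip":-1,"tx":0,"ty":0,"tz":-0.2,"spin":0},{"grip":-1,"tx":0,"ty":0,"tz":-0.2,"spin":0}]' &&
python3 -m creep '[{"grip":-1,"tx":0,"ty":0,"tz":-0.3,"spin":0},{"grip":-1,"tx":0,"ty":0,"tz":-0.3,"spin":0},{"grip":-1,"tx":0,"ty":0,"tz":-0.3,"spin":0},{"grip":-1,"tx":0,"ty":0,"tz":-0.3,"spin":0},{"grip":-1,"tx":0,"ty":0,"tz":-0.3,"spin":0},{"grip":-1,"tx":0,"ty":0,"tz":-0.1,"spin":0},{"grip":-1,"tx":0,"ty":0,"tz":0,"spin":0},{"grip":-1,"tx":0,"ty":0,"tz":0,"spin":0}]' && python3 - <<'E'
from h import *
to([.507,-.010,.2497],83.2)
E
```

```text
clock: 21.63
tool_pos: [0.5866, -0.0197, 0.2019]
eef_rot: [0.998, -0.059, -0.0, 0.0]
contact_force: [1.8, 0.0, -1.1]
opening: 0.178
finger_force: 25.0
clock: 22.3
tool_pos: [0.5865, -0.0197, 0.2178]
eef_rot: [0.998, -0.059, -0.0, 0.0]
contact_force: [0.8, -0.3, -3.0]
opening: 0.179
finger_force: 25.0
clock: 22.97
tool_pos: [0.5865, -0.0196, 0.2338]
eef_rot: [0.998, -0.059, -0.0, 0.0]
contact_force: [-0.2, 0.4, -3.5]
opening: 0.178
finger_force: 25.0
clock: 23.63
tool_pos: [0.5866, -0.0197, 0.2497]
eef_rot: [0.998, -0.059, -0.0, 0.0]
contact_force: [0.2, 0.2, -3.1]
opening: 0.184
finger_force: 25.0
move cm [-8.02 -0.02  0.  ] ydir -96.8 tilt 0.01 spin 0.0 clk 23.63 F [ 0.22  0.25 -3.08] tcp [ 0.5866 -0.0197  0.2497]
```

```bash

python3 -m creep '[{"grip":-1,"tx":-0.5,"ty":0,"tz":0,"spin":0},{"grip":-1,"tx":-1,"ty":0,"tz":0,"spin":0},{"grip":-1,"tx":-1.5,"ty":0,"tz":0,"spin":0},{"grip":-1,"tx":-1.5,"ty":0,"tz":0,"spin":0},{"grip":-1,"tx":-1.5,"ty":0,"tz":0,"spin":0},{"grip":-1,"tx":-1.5,"ty":0,"tz":0,"spin":0},{"grip":-1,"tx":-1.5,"ty":0,"tz":0,"spin":0},{"grip":-1,"tx":-1,"ty":0,"tz":0,"spin":0}]' &&
python3 -m creep '[{"grip":-1,"tx":-0.15,"ty":-1.25,"tz":0,"spin":0},{"grip":-1,"tx":-0.3,"ty":-2.5,"tz":0,"spin":0},{"grip":-1,"tx":-0.35,"ty":-3,"tz":0,"spin":0},{"grip":-1,"tx":-0.35,"ty":-3,"tz":0,"spin":0},{"grip":-1,"tx":-0.35,"ty":-3,"tz":0,"spin":0},{"grip":-1,"tx":-0.35,"ty":-3,"tz":0,"spin":0},{"grip":-1,"tx":-0.35,"ty":-3,"tz":0,"spin":0},{"grip":-1,"tx":-0.35,"ty":-2.5,"tz":0,"spin":0}]' &&
python3 -m creep '[{"grip":-1,"tx":-0.26,"ty":-1.6,"tz":0,"spin":0},{"grip":-1,"tx":0,"ty":-0.8,"tz":0,"spin":0},{"grip":-1,"tx":0,"ty":0,"tz":0,"spin":0},{"grip":-1,"tx":0,"ty":0,"tz":0,"spin":0},{"grip":-1,"tx":0,"ty":0,"tz":0,"spin":0}]' && python3 - <<'E'
from h import *
im,d,c=snap('scene'); W=cloud(d,c); cv2.imwrite('pics/s7.png',im[:,:,::-1])
m=(W[...,2]>.010)&(W[...,2]<.03)&(abs(W[...,0]-.487)<.09)&(abs(W[...,1]-.23)<.09); print(cv2.minAreaRect(W[m][:,:2].astype(np.float32)))
m=(W[...,2]>.14)&(W[...,2]<.21)&(abs(W[...,0]-.487)<.09)&(abs(W[...,1]-.23)<.09); print('can lowest z',np.sort(W[m][:,2])[:5],len(W[m]))
to([.4871,.2302,.1013+.003]); force(8)
E
```

```text
clock: 24.3
tool_pos: [0.4851, -0.0078, 0.2496]
eef_rot: [0.998, -0.059, -0.001, 0.0]
contact_force: [-1.3, 0.9, -2.8]
opening: 0.177
finger_force: 25.0
clock: 24.97
tool_pos: [0.4865, 0.2087, 0.2497]
eef_rot: [0.998, -0.058, -0.0, -0.0]
contact_force: [0.8, 1.4, -3.4]
opening: 0.174
finger_force: 25.0
clock: 25.38
tool_pos: [0.4875, 0.228, 0.2496]
eef_rot: [0.998, -0.061, -0.0, 0.001]
contact_force: [-0.7, -0.6, -2.9]
opening: 0.18
finger_force: 25.0
((0.4906492531299591, 0.22809459269046783), (0.1380215436220169, 0.13180005550384521), 14.126928329467773)
can lowest z [0.14986313 0.14994431 0.15004364 0.15013213 0.15085959] 520
move cm [-0.07 -0.23 14.53] ydir -97.0 tilt 0.09 clk 25.43 F [-0.01  0.33 -2.84] tcp [0.4876 0.228  0.2497]
F [-0.21 -0.06 -3.26] sd [0.61 0.24 0.42]
```

View pics/s7.png

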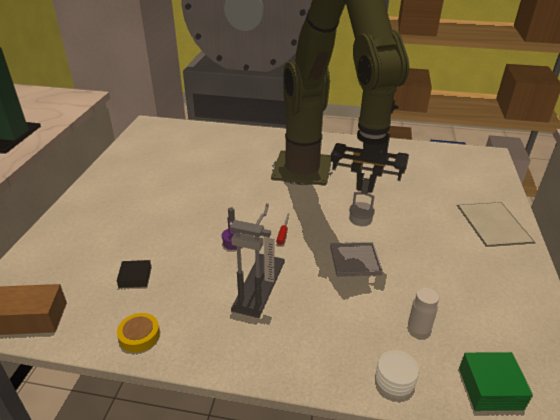

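The canister hangs upright at (362,210), over the tray at (357,260). The bystanders are in place and the hook is empty. Lowering.

```bash

python3 -m creep '[{"grip":-1,"tx":-0.05,"ty":-0.2,"tz":1,"spin":0},{"grip":-1,"tx":0,"ty":0,"tz":2,"spin":0},{"grip":-1,"tx":0,"ty":0,"tz":2.2,"spin":0},{"grip":-1,"tx":0,"ty":0,"tz":2.2,"spin":0},{"grip":-1,"tx":0,"ty":0,"tz":2.2,"spin":0},{"grip":-1,"tx":0,"ty":0,"tz":2.2,"spin":0},{"grip":-1,"tx":0,"ty":0,"tz":1.2,"spin":0},{"grip":-1,"tx":0,"ty":0,"tz":0.6,"spin":0}]' &&
python3 -m creep '[{"grip":-1,"tx":0,"ty":0,"tz":0.3,"spin":0},{"grip":-1,"tx":0,"ty":0,"tz":0.1,"spin":0},{"grip":-1,"tx":0,"ty":0,"tz":0.1,"spin":0},{"grip":-1,"tx":0,"ty":0,"tz":0.1,"spin":0},{"grip":-1,"tx":0,"ty":0,"tz":0,"spin":0}]' && python3 - <<'E'
from h import *
force(5); to([.4871,.2302,.1013])
E
```

```text
clock: 26.5
tool_pos: [0.4859, 0.232, 0.1112]
eef_rot: [0.998, -0.059, -0.002, 0.001]
contact_force: [0.3, 0.0, -2.1]
opening: 0.179
finger_force: 25.0
clock: 26.92
tool_pos: [0.4876, 0.2326, 0.1083]
eef_rot: [0.998, -0.059, 0.001, -0.0]
contact_force: [0.2, -0.4, -3.6]
opening: 0.177
finger_force: 25.0
F [ 0.18 -0.06 -3.18] sd [0.25 0.61 0.37]
move cm [0.01 0.22 0.67] ydir -96.8 tilt 0.03 clk 27.17 F [ 0.51 -0.74 -3.57] tcp [0.4873 0.2324 0.108 ]
```

```bash

python3 -m creep '[{"grip":-1,"tx":0,"ty":0,"tz":0.1,"spin":0},{"grip":-1,"tx":0,"ty":0,"tz":0.1,"spin":0},{"grip":-1,"tx":0,"ty":0,"tz":0.1,"spin":0},{"grip":-1,"tx":0,"ty":0,"tz":0.1,"spin":0},{"grip":-1,"tx":0,"ty":0,"tz":0,"spin":0}]' && python3 -m creep '[{"grip":-1,"tx":0,"ty":0,"tz":0.1,"spin":0},{"grip":-1,"tx":0,"ty":0,"tz":0.05,"spin":0},{"grip":-1,"tx":0,"ty":0,"tz":0.05,"spin":0},{"grip":-1,"tx":0,"ty":0,"tz":0.05,"spin":0},{"grip":-1,"tx":0,"ty":0,"tz":0,"spin":0}]' && python3 - <<'E'
from h import *
force(5); to([.4871,.2302,.1013])
E
```

```text
clock: 27.58
tool_pos: [0.487, 0.2323, 0.1034]
eef_rot: [0.998, -0.059, -0.0, 0.0]
contact_force: [0.0, 0.1, -4.1]
opening: 0.174
finger_force: 25.0
clock: 28.0
tool_pos: [0.4872, 0.2323, 0.1026]
eef_rot: [0.998, -0.059, 0.0, -0.0]
contact_force: [-2.4, -0.6, 10.9]
opening: 0.182
finger_force: 25.0
F [-2.8  -1.19 10.65] sd [0.43 0.4  0.25]
move cm [0.02 0.21 0.13] ydir -96.8 tilt 0.04 clk 28.25 F [-2.05 -1.86 10.65] tcp [0.4871 0.2323 0.1026]
```

Touched down (force +10.7 N, still gentle). I'll relieve by 1 mm, release slowly and rise.

```bash

python3 -m creep '[{"grip":-1,"tx":0,"ty":0,"tz":-0.05,"spin":0},{"grip":-1,"tx":0,"ty":0,"tz":-0.03,"spin":0},{"grip":-1,"tx":0,"ty":0,"tz":0,"spin":0},{"grip":-1,"tx":0,"ty":0,"tz":0,"spin":0}]' 6 && python3 -m creep '[{"grip":-0.6,"tx":0,"ty":0,"tz":0,"spin":0},{"grip":-0.55,"tx":0,"ty":0,"tz":0,"spin":0},{"grip":-0.45,"tx":0,"ty":0,"tz":0,"spin":0},{"grip":-0.3,"tx":0,"ty":0,"tz":0,"spin":0},{"grip":0.1,"tx":0,"ty":0,"tz":0,"spin":0},{"grip":0.1,"tx":0,"ty":0,"tz":0,"spin":0},{"grip":0.1,"tx":0,"ty":0,"tz":0,"spin":0},{"grip":0.1,"tx":0,"ty":0,"tz":0,"spin":0}]' && python3 -m creep '[{"grip":0.1,"tx":0,"ty":0,"tz":0,"spin":0},{"grip":0.1,"tx":0,"ty":0,"tz":-0.5,"spin":0},{"grip":0.1,"tx":0,"ty":0,"tz":-1.5,"spin":0},{"grip":0.1,"tx":0,"ty":0,"tz":-2,"spin":0},{"grip":0.1,"tx":0,"ty":0,"tz":-2.5,"spin":0},{"grip":0.1,"tx":0,"ty":0,"tz":-2.5,"spin":0},{"grip":0.1,"tx":0,"ty":0,"tz":-2.5,"spin":0},{"grip":0.1,"tx":0,"ty":0,"tz":-1,"spin":0}]' && python3 -m creep '[{"grip":0.1,"tx":0,"ty":0,"tz":0,"spin":0},{"grip":0.1,"tx":0,"ty":0,"tz":0,"spin":0},{"grip":0.1,"tx":0,"ty":0,"tz":0,"spin":0},{"grip":0.1,"tx":0,"ty":0,"tz":0,"spin":0}]' && python3 - <<'E'
from h import *
im,d,c=snap('scene'); W=cloud(d,c); cv2.imwrite('pics/s8.png',cv2.resize(im[150:320,200:450,::-1],(750,510),interpolation=2))
m=(W[...,2]>.06)&(W[...,2]<.14)&(abs(W[...,0]-.487)<.05)&(abs(W[...,1]-.23)<.05);P=W[m]
for a,b in((.115,.14),(.06,.09)):
    q=P[(P[:,2]>a)&(P[:,2]<b)];print(q.mean(0),q.max(0))
to([.4871,.2302,.2])
E
```

```text
clock: 28.58
tool_pos: [0.4871, 0.2322, 0.1025]
eef_rot: [0.998, -0.059, 0.0, 0.0]
contact_force: [-2.3, -1.4, 7.7]
opening: 0.182
finger_force: 6.0
clock: 29.25
tool_pos: [0.4872, 0.2323, 0.102]
eef_rot: [0.998, -0.059, 0.0, 0.0]
contact_force: [-0.6, 0.2, 0.1]
opening: 0.55
finger_force: 0.0
clock: 29.92
tool_pos: [0.4885, 0.233, 0.2304]
eef_rot: [0.998, -0.059, 0.002, -0.001]
contact_force: [0.3, 0.3, -0.5]
opening: 0.547
finger_force: 0.0
clock: 30.25
tool_pos: [0.4862, 0.2319, 0.2255]
eef_rot: [0.998, -0.059, -0.001, 0.001]
contact_force: [0.2, 0.4, -0.3]
opening: 0.551
finger_force: 0.0
[0.49364008 0.2317827  0.12738325] [0.5008938  0.24051005 0.13665725]
[0.49124367 0.23364282 0.07960838] [0.49624001 0.25907042 0.08998421]
move cm [0.1  0.16 2.56] ydir -96.8 tilt 0.17 clk 30.30 F [-0.09  0.24 -0.04] tcp [0.4863 0.2319 0.2255]
```

View pics/s8.png

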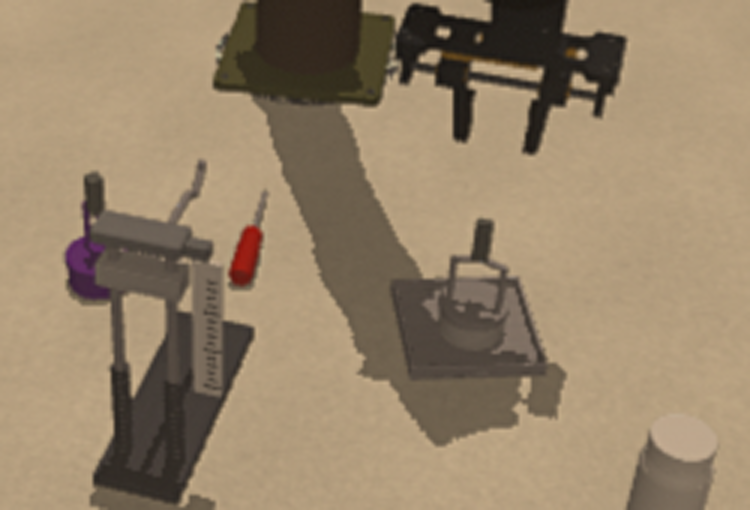

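The canister stands upright in the tray at (472,310), the gripper is well clear, and the hook is back up. Handing in.

```bash
python3 -m creep '[{"grip":0.1,"tx":0,"ty":0,"tz":0,"spin":0},{"grip":0.1,"tx":0,"ty":0,"tz":0,"spin":0},{"grip":0.1,"tx":0,"ty":0,"tz":0,"spin":0},{"grip":0.1,"tx":0,"ty":0,"tz":0,"spin":0}]' >/dev/null; python3 -c "
from plant import workorder
print(workorder.finish_job())"
```

```text
the job is handed in; nothing more can be done
None
```

The canister hung on the scale still and untouched for over 3 s, then was lifted off and set upright in the tray with the gripper clear; I handed the job in at about 31 s, but hook speed was not measured directly (I raised and lowered at 24 to 36 mm/s while the spring was loaded).

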